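# Latch the tape stand's lever and take off the roll

## Robot

A 7-joint arm with a two-finger parallel gripper is mounted at the origin on the work surface. World frame = base frame: x ahead of the robot, y to its left, z up, the work surface at z = 0. Lengths are in m, angles in rad, forces in N, time in s.
With the tool pointing down it reaches from about 0.4 to 0.875 m from the base axis. Payload 6.5 kg.
Tool frame: the origin (TCP) lies midway between the tips of the shut fingers; the grasp point (between the pads) lies behind it (hold_point_z is the z of the grasp point in the tool frame, in m); z points along the fingers, y is the line along which they close (so a half turn about z gives the same grasp; the last joint's range is limited). The gripper opens to 88 mm and grips with 3 to 60 N. Pads are 18 mm wide; open, the fingers measure 123 mm over their backs; the gripper's body (75 mm by 187 mm) begins 45 mm behind the grasp point.
Start: joints at [1.216, 0.536, -0.004, 1.538, 0.003, 1.067, -0.071], TCP at [0.185, -0.623, 0.239] pointing down, gripper open.
Joint ranges: [-2.7, 2.7], [-0.37, 2.16], [-1.27, 1.26], [0.24, 2.4], [-1.31, 4.45], [0.19, 1.91], [-2.76, 2.76]. Speed limits (rad/s): [2.39, 2.39, 3.14, 3.14, 3.14, 3.14, 3.14].

## Interface

Orientations are given as [roll, pitch, yaw] about the fixed x, y, z axes, in that order (R = Rz(yaw) Ry(pitch) Rx(roll)).
In Python, from rig import * gives the robot as it stands. The module is installed in compiled form; this text tells all that it offers.
- The arm moves only by the tool arm_command, never from a script. Its argument "plan" is a list of rows, each a list of 4 numbers: the shift along the tool's x, y, z in m, then the turn about the tool's z in rad. A call has 1 to 8 rows; each row shifts and turns the commanded pose from where the row before left it, along the tool's axes as they then stand; what a row does not reach is not made up. A row lasts 1/12 s, in which the tool goes at most 41.7 mm and 7.16 degrees, less where a joint would pass 70% of its speed; a pose out of reach is approached as far as the arm can. A call is refused whole if a number of a shift passes 0.0417 or a number of a turn 0.125, either way. A call with a gripper value outside its range is refused whole. "jaw" is the closure, from 0 (fully open) to 1 (shut), set as the call begins (left out, the last holds). The fingers move at their own pace and stop on an object; the grip force is fixed at half the most. Time passes only in rows, so rows that do not move let the fingers close. It gives the time, the measured TCP pose, the force, the opening and the grip force at its end, in the units of the state.
- get_obs(): the state, without advancing time (a new reading comes with each control period).
- capture(name): name is "scene" or "side" or "wrist"; returns a dict with "image" (400x640x3 uint8, red, green, blue), "z_map" (400x640 float32, m along the optical axis (not along the pixel's ray), 0 where there is no reading), "K" (3x3 intrinsics, pixels), "xyz" and "orientation" of the camera in the world; the wrist camera has in their place "mount" (4x4, takes a point from camera to tool coordinates, whose origin is the TCP and whose axes are the flange's). Camera axes: x right, y down, z forward; pixel columns grow to the right and rows downward; lengths in m; the calibration is good to about 2 mm. The wrist camera is an equidistant fisheye: a pixel r from the principal point sees the ray r / f radians off the axis. A picture is of the moment at which its call begins: read the wrist's pose just before it.
- finish_job(): hands the job in; it is judged then, once.
Trained networks look in a picture, given as the dict that the camera call returned (one of the last four; its "shot" number tells which), for a name from the list of things; names that differ only in an ending like _2 or _b are one class to them, and where a whole thing is asked for, a point or a joint stands for the part that bears it (a point fixed in the world has none). Each returns a list of dicts, best first, with "score" (0 to 1); they miss things now and then, are a little off and sometimes report something else, mostly with a low value. They report only what shows in the picture. A call takes as long as a camera call. They do not tell look-alikes from the thing itself.
- spot_in(query, picture): "xyz" ([x, y, z] in m, in world coordinates, good to about 4 mm: the middle of the surface that is visible of it).
- tip_of(query, picture): "xyz" ([x, y, z] in m, in world coordinates, good to about 4 mm: a listed point, or the origin of a listed thing).
The state is a dict: "t": time; "joint_pos": joint angles; "dq": joint speeds; "joint_torque": joint torques, N m; "tcp_pos": TCP position; "tcp_rot": TCP orientation; "force": force on the tool from outside, world axes, zero at the start; "moment": the same for the moment, N m; "width": finger opening in m; "gripper_force": force on a finger pad.
Only numpy, scipy, OpenCV 4.12 (cv2) and the standard library are available. Lean on these libraries where they do the work, as an engineer would, in place of code of your own. Each camera call takes 0.05 s, during which the arm holds its last target. There are 200 camera calls.

## Task

Push the red lever of the tape stand down until it clicks and stays down by itself, which swings the orange keeper bar off the tape roll; feel for the click and do not force the lever hard against its end stop. Then slide the tape roll up off its spindle and set it down flat in the green tray, without dropping it. Leave the lever latched, and leave the paint jar, glue stick and scissors where they are.

Things in the scene. Friction and masses are not known exactly. Their poses are not given: they have to be found in the camera images.
- stand: Tape stand screwed to the table, does not move: grey bed plate 210 (x) x 250 (y) x 20 mm. Origin at the centre of its underside on the table; at yaw 0 x points away from the robot, y left, z up. The roll on its spindle is on the -y half, the lever on the +y half.
- spindle_top (a point): Centre of the top of the upright steel spindle, 20 mm thick, 80 mm above the table; at x -20, y -75 mm in the stand's frame. The roll sits on a black seat disc (66 mm diameter) whose top is 30 mm above the table.
- keeper_post (a point): Top of the keeper bar's upright post, on the bar's swing axis, 94 mm above the table; hub 20 mm across; 65 mm behind the spindle (stand x 45, y -75 mm).
- keeper_tip (a point): Top face of the orange keeper bar (16 mm wide, 8 mm thick) 90 mm from its post. At rest it lies over spindle and roll, 5 mm above the roll, and blocks it. It swings level about the post towards -y, then +x of the stand, 4.5 times as far as the lever: 1.25 to 2.1 rad when latched, leaving the roll free from above. It swings back if the lever comes up.
- lever_hinge (a point): On the lever's level hinge axis (along the stand's y), 80 mm above the table, stand x 85, y 80 mm. The lever reaches 195 mm from here towards the stand's -x end.
- housing_top (a point): Centre of the top of the blue lever-hinge housing, 98 mm above the table, 44 (x) x 58 (y) mm.
- lever (a joint): Sprung lever, rad: 0 = up at rest, grows as pressed. Takes 3 to 4 N at the pad, then a peak of 10 to 17 N at a catch, then drops away and stays down; let go sooner, it springs up. The catch's height is hidden and varies: it rests latched at 0.28 to 0.47 rad. Some 3 mm of pad travel further a bumper pushes back by 3 N or more per mm; over 40 N is too hard. A 4 N pull up unlatches it.
- lever_pad (a point): Centre of the top face of the red pad (60 mm along the lever, 46 mm wide) at the lever's free end, 165 mm along it from the hinge. At rest about 130 mm above the table, the face sloping up 0.25 rad towards the free end; 50 to 90 mm above the table when latched. It moves on an arc round the hinge, nearly straight down.
- tape: Yellow-brown roll of paper tape on a cardboard core: 60 mm outside diameter, 48 mm high, hole 26 mm, about 0.08 to 0.15 kg. It stands round the spindle, axis upright. Origin at the centre of its underside, z along its axis. Lift it at least 52 mm to clear the spindle; its sides can be gripped from above with the fingers closing along the stand's y.
- tray: Green open tray, 170 x 170 mm, 22 mm high, 5 mm walls and floor, fixed to the table, to the left or right of the stand. Origin at the centre of its underside.
- paint_jar: Closed blue paint jar standing on the table, 68 mm diameter, 95 mm high; origin at the centre of its underside. To be left alone.
- glue_stick: Yellow glue stick with a white cap standing on the table, 30 mm diameter, 108 mm high; origin at the centre of its underside. To be left alone.
- scissors: Black-handled scissors lying flat, 165 mm long along their own x (blades to +x), 80 mm wide, 12 mm high; origin underneath, near the pivot. To be left alone.
- tower_top (a point): Centre of the top of the small blue catch tower beside the lever's outer (+y) side, 98 mm above the table, 30 (x) x 20 (y) mm, 65 mm behind the pad. Its sprung brass roller holds the lever's nose once it has snapped past; a rubber bumper ends the stroke.
Not all that is in view belongs to the job. Leave any pink look-alike of the tape alone.

How it is judged:
On the way, in this order (a step that is already met when the one before it is completed fails the run):
1. the lever is latched down by itself, untouched, with the roll still on its spindle (value of joint lever above 0.25 rad and contact force between each of the arm, the fingers and lever below 0.2 N and z of tape in the frame of stand below 0.045 m), for 0.2 s.
2. the roll is lifted clear of the spindle with the lever still latched (value of joint lever above 0.25 rad and z of tape in the frame of stand above 0.082 m), for 0.1 s.
At the end, for the whole second after the job is handed in: The lever is still latched (joint over 0.25 rad, untouched) and the roll lies flat (axis within 0.12 rad of upright, either face down) on the floor of the tray, inside its walls, released and at rest (value of joint lever above 0.25 rad and x of tape in the frame of tray between -0.056 and 0.056 m and y of tape in the frame of tray between -0.056 and 0.056 m and (z of tape in the frame of tray below 0.012 m or (angle between tape's own z axis and vertical above 3.02 rad and z of tape in the frame of tray below 0.06 m)) and z of tape in the frame of tray above 0 m and (angle between tape's own z axis and vertical below 0.12 rad or angle between tape's own z axis and vertical above 3.02 rad) and linear speed of tape below 0.02 m/s and contact force between the fingers and tape below 0.2 N).
It fails at once if the lever is pushed with more than 40 N (contact force between any of the arm, the fingers and lever above 40 N).
It fails at once if the roll is thrown or dropped from more than about 7 cm (speed over 1.2 m/s) (linear speed of tape above 1.2 m/s).
It fails at once if the paint jar is shifted by more than 30 mm or knocked over (distance of paint_jar from where it was at the start of the episode above 0.03 m or angle between paint_jar's own z axis and vertical above 0.5 rad).
It fails at once if the glue stick is shifted by more than 30 mm or knocked over (distance of glue_stick from where it was at the start of the episode above 0.03 m or angle between glue_stick's own z axis and vertical above 0.5 rad).
It fails at once if the scissors is shifted by more than 30 mm or knocked over (distance of scissors from where it was at the start of the episode above 0.03 m or angle between scissors's own z axis and vertical above 0.5 rad).
It also fails if it takes over 59 s, if anything falls off the work surface, if the arm or the gripper's body presses on something with over 40 N, if the wrist force passes 120 N, or if a joint passes its speed limit or range.

## Working session

There is one attempt and no reset: what is moved stays moved. The work goes in short steps, Python scripts to look and compute and a tool call to move; the robot and the scene stay as the last step left them, time stands still between calls to the robot, and variables do not carry over. Pictures are saved under pics/ and viewed, at most 10 in all, crops included, and the job is handed in when it is done.

Besides the shell and the picture viewer there is one more tool, called after ">>>" by a JSON object that holds its "method" and its "body", one argument or row to a line. arm_command: Moves the arm, as the interface text tells. Its arguments: {"type":"object","properties":{"plan":{"type":"array","items":{"type":"array","items":{"type":"number"}}},"jaw":{"type":"number"}},"required":["plan"]}

```bash
mkdir -p pics; python3 - <<'E'
from rig import *
import cv2,numpy as np
o=get_obs();print(o['t'],o['tcp_pos'],o['tcp_rot'],o['width'],o['force'])
for n in ['scene','side']:
    c=capture(n);cv2.imwrite(f'pics/{n}1.png',c['image'][...,::-1])
    print(n,c['xyz'],c['orientation'])
    for q in ['spindle_top','keeper_post','keeper_tip','lever_hinge','housing_top','lever_pad','tape','tray','tower_top','stand','paint_jar','glue_stick','scissors']:
        print(q,[(np.round(d['xyz'],3).tolist(),round(d['score'],2)) for d in tip_of(q,c)[:2]])
E
```

```text
0.0 [ 0.18494549 -0.62252603  0.23784635] [-3.13991050e+00  1.11947324e-04  2.88845022e-01] 0.08827716248256996 [-0.65905457  0.15512436 -0.06225263]
scene [ 0.9744179  -0.6502851   1.07670902] [-2.48524047 -0.01744958  0.58268769]
spindle_top [([0.582, -0.107, 0.081], 0.7)]
keeper_post [([0.649, -0.102, 0.092], 0.73)]
keeper_tip [([0.557, -0.108, 0.09], 0.62)]
lever_hinge [([0.682, 0.052, 0.08], 0.8), ([0.578, 0.085, 0.096], 0.43)]
housing_top [([0.675, 0.053, 0.099], 0.78)]
lever_pad [([0.525, 0.045, 0.127], 0.62)]
tape [([0.583, -0.106, 0.033], 0.87), ([0.428, -0.076, 0.001], 0.74)]
tray [([0.418, -0.322, -0.001], 0.83)]
tower_top [([0.579, 0.08, 0.095], 0.89)]
stand [([0.597, -0.029, -0.003], 0.72)]
paint_jar [([0.45, 0.319, 0.001], 0.72)]
glue_stick [([0.694, 0.251, -0.0], 0.87)]
scissors [([0.634, -0.331, 0.002], 0.73)]
side [0.06654105 0.6505824  1.09089469] [-2.44987513 -0.01879634 -2.45334679]
spindle_top [([0.697, 0.254, -0.001], 0.65), ([0.581, -0.108, 0.075], 0.56)]
keeper_post [([0.651, -0.103, 0.095], 0.98), ([0.559, -0.108, 0.095], 0.2)]
keeper_tip []
lever_hinge [([0.677, 0.054, 0.08], 0.59)]
housing_top [([0.676, 0.05, 0.098], 0.94), ([0.678, 0.053, 0.08], 0.2)]
lever_pad [([0.526, 0.041, 0.131], 0.58)]
tape [([0.431, -0.076, -0.001], 0.91), ([0.619, -0.222, -0.003], 0.8)]
tray [([0.426, -0.321, 0.002], 0.66), ([0.45, 0.311, -0.001], 0.46)]
tower_top [([0.585, 0.08, 0.092], 0.67)]
stand [([0.6, -0.032, 0.0], 0.95)]
paint_jar [([0.449, 0.318, -0.001], 0.7)]
glue_stick [([0.422, -0.322, 0.002], 0.67), ([0.697, 0.253, 0.002], 0.54)]
scissors [([0.633, -0.334, -0.0], 0.68), ([0.678, 0.054, 0.096], 0.66)]
```

View pics/scene1.png

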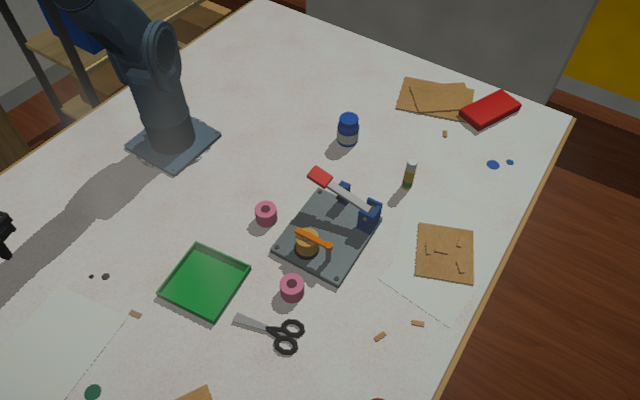

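View pics/side1.png

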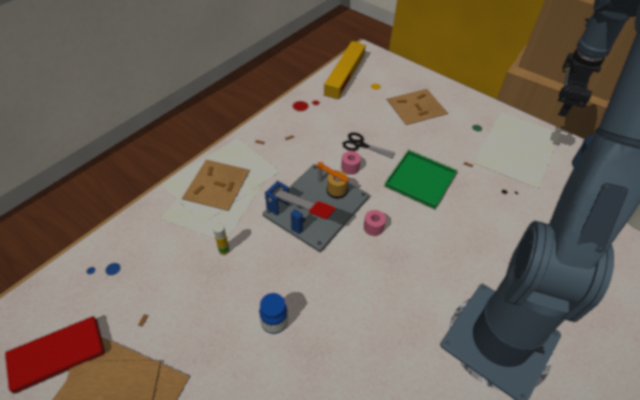

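The yellow-brown roll sits on the spindle at scene px (307,243), side px (338,186). The pink rolls at scene (265,213) and (291,287) are look-alikes, because they stand on the table. Only the roll at (307,243) is yellow-brown and under the orange bar, so I'll confirm that one in a crop.

```bash
cat > h.py <<'E'
from rig import *
import numpy as np
L={'sp':(-.02,-.075),'post':(.045,-.075),'hinge':(.085,.08),'pad':(-.08,.08),'o':(0,0)}
def W(p,T): # stand->world
    x,y,a=T; return np.array([x+np.cos(a)*p[0]-np.sin(a)*p[1],y+np.sin(a)*p[0]+np.cos(a)*p[1]])
def to(target,yaw):
    """tool-axis shift from measured TCP to a world target, and yaw turn about tool z"""
    o=get_obs(); from scipy.spatial.transform import Rotation as R
    r=R.from_euler('xyz',o['tcp_rot']).as_matrix()
    print('t',o['t'],'tcp',np.round(o['tcp_pos'],4),np.round(o['tcp_rot'],3),'shift',np.round(r.T@(np.array(target)-o['tcp_pos']),4),'turn',round(o['tcp_rot'][2]-yaw,3))
E
python3 - <<'E'
from h import *
import cv2
from scipy.optimize import least_squares
m=[('sp',.582,-.107),('sp',.581,-.108),('post',.649,-.102),('post',.651,-.103),('hinge',.682,.052),('hinge',.677,.054),('o',.597,-.029),('o',.6,-.032)]
s=least_squares(lambda T:np.concatenate([W(L[n],T)-(x,y) for n,x,y in m]),[.6,-.03,0.05])
print(s.x,np.round(s.fun,3))
for k in L: print(k,W(L[k],s.x))
print('press',W((-.092,.08),s.x)); 
to([*W((-.092,.08),s.x),.16],s.x[2])
im=cv2.imread('pics/scene1.png')[160:320,220:420]
cv2.imwrite('pics/crop1.png',cv2.resize(im,None,fx=3.5,fy=3.5,interpolation=2))
E
```

```text
[ 0.59894451 -0.03093112  0.05563048] [ 0.001  0.     0.002  0.001 -0.001 -0.001 -0.003 -0.    -0.003  0.002
  0.002 -0.     0.002 -0.002 -0.001  0.001]
sp [ 0.58314558 -0.10692713]
post [ 0.64804503 -0.10331302]
hinge [0.67936487 0.05367127]
pad [0.51462013 0.04449698]
o [ 0.59894451 -0.03093112]
press [0.50263869 0.04382976]
t 1.4 tcp [ 0.1851 -0.6231  0.2387] [-3.142  0.     0.289] shift [ 0.4943 -0.5488  0.0787] turn 0.233
```

View pics/crop1.png

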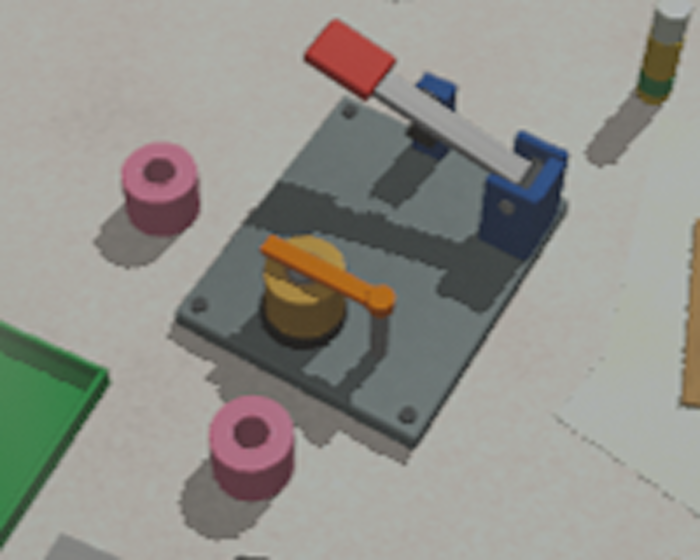

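The crop confirms it: the yellow-brown roll is under the orange bar on the black seat, and both pink rolls stand on the table. I'm moving to the lever pad with the fingers shut.

>>> {"method": "arm_command", "body": {
  "plan": [
    [0,0,0,0.1165],
    [0,0,0,0.1165],
    [0.0181,-0.0324,0,0],
    [0.0181,-0.0324,0,0],
    [0.0181,-0.0324,0,0],
    [0.0181,-0.0324,0,0],
    [0.0181,-0.0324,0,0],
    [0.0181,-0.0324,0,0]
  ],
  "jaw": 1
}}

```text
t: 2.07
tcp_pos: [0.2832, -0.4213, 0.2389]
tcp_rot: [3.141, -0.0, 0.056]
force: [1.6, -0.4, -1.2]
width: 0.0367
gripper_force: 0.0
```

>>> {"method": "arm_command", "body": {
  "plan": [
    [0.0181,-0.0324,0,0],
    [0.0181,-0.0324,0,0],
    [0.0181,-0.0324,0,0],
    [0.0181,-0.0324,0,0],
    [0.0181,-0.0324,0,0],
    [0.0181,-0.0324,0,0],
    [0.0181,-0.0324,0,0],
    [0.0181,-0.0324,0,0]
  ]
}}

```text
t: 2.73
tcp_pos: [0.4134, -0.1544, 0.2391]
tcp_rot: [3.141, -0.001, 0.056]
force: [0.9, -0.9, 0.4]
width: 0.0005
gripper_force: 0.0
```

>>> {"method": "arm_command", "body": {
  "plan": [
    [0.0181,-0.0324,0,0],
    [0.0181,-0.0324,0,0],
    [0.0181,-0.0324,0,0],
    [0.0181,-0.0324,0,0],
    [0.0181,-0.0324,0,0],
    [0.0181,-0.0324,0,0],
    [0,0,0,0],
    [0,0,0,0]
  ]
}}

```text
t: 3.4
tcp_pos: [0.5108, 0.0464, 0.2387]
tcp_rot: [-3.141, -0.0, 0.06]
force: [-0.1, -1.7, 0.4]
width: 0.0004
gripper_force: 0.0
```

```bash
python3 - <<'E'
from h import *
import cv2
to([.511,.0435,.145],.0556); o=get_obs(); print(o['force'],o['width'])
c=capture('side')
print([(np.round(d['xyz'],3),d['score']) for d in tip_of('lever_pad',c)],[(np.round(d['xyz'],3),d['score']) for d in spot_in('lever_pad',c)])
E
```

```text
t 3.4 tcp [0.5108 0.0464 0.2387] [-3.141 -0.     0.06 ] shift [-0.      0.003   0.0937] turn 0.004
[-0.12312141 -1.69313875  0.44853346] 0.00036742667006297246
[(array([0.528, 0.042, 0.134]), 0.93)] [(array([0.562, 0.05 , 0.116]), 0.68)]
```

>>> {"method": "arm_command", "body": {
  "plan": [
    [0,0.002,0.03,0],
    [0,0,0.03,0],
    [0,0,0.025,0],
    [0,0,0.006,0],
    [0,0,0.004,0],
    [0,0,0.004,0],
    [0,0,0.004,0],
    [0,0,0,0]
  ]
}}

```text
t: 4.22
tcp_pos: [0.5114, 0.0419, 0.1364]
tcp_rot: [3.141, -0.002, 0.055]
force: [0.6, 0.3, 3.1]
width: 0.0001
gripper_force: 1.1
```

>>> {"method": "arm_command", "body": {
  "plan": [
    [0,0,0.004,0],
    [0,0,0.004,0],
    [0,0,0.003,0],
    [0,0,0.003,0],
    [0,0,0,0]
  ]
}}

```text
t: 4.63
tcp_pos: [0.5101, 0.0421, 0.1211]
tcp_rot: [3.142, 0.001, 0.056]
force: [-1.5, -0.8, 2.9]
width: 0.0005
gripper_force: 1.3
```

>>> {"method": "arm_command", "body": {
  "plan": [
    [0,0,0.004,0],
    [0,0,0.004,0],
    [0,0,0.004,0],
    [0,0,0.003,0],
    [0,0,0,0]
  ]
}}

```text
t: 5.05
tcp_pos: [0.5101, 0.0422, 0.1059]
tcp_rot: [-3.142, 0.001, 0.056]
force: [-2.1, -0.1, 3.2]
width: 0.0007
gripper_force: 1.4
```

>>> {"method": "arm_command", "body": {
  "plan": [
    [0,0,0.003,0],
    [0,0,0.003,0],
    [0,0,0,0]
  ]
}}

```text
t: 5.3
tcp_pos: [0.5104, 0.0422, 0.1003]
tcp_rot: [-3.141, 0.0, 0.056]
force: [-1.9, 0.1, 4.1]
width: 0.0003
gripper_force: 1.5
```

>>> {"method": "arm_command", "body": {
  "plan": [
    [0,0,0.002,0],
    [0,0,0.002,0],
    [0,0,0,0]
  ]
}}

```text
t: 5.55
tcp_pos: [0.5104, 0.0421, 0.0964]
tcp_rot: [-3.142, 0.0, 0.056]
force: [-2.1, 0.3, 2.8]
width: 0.0001
gripper_force: 1.6
```

>>> {"method": "arm_command", "body": {
  "plan": [
    [0,0,0.002,0],
    [0,0,0.001,0],
    [0,0,0,0]
  ]
}}

```text
t: 5.8
tcp_pos: [0.5104, 0.0421, 0.0935]
tcp_rot: [-3.142, 0.0, 0.056]
force: [-2.5, -0.7, 3.4]
width: 0.0004
gripper_force: 1.6
```

>>> {"method": "arm_command", "body": {
  "plan": [
    [0,0,0.002,0],
    [0,0,0.001,0],
    [0,0,0,0]
  ]
}}

```text
t: 6.05
tcp_pos: [0.5105, 0.0421, 0.0905]
tcp_rot: [-3.142, 0.0, 0.056]
force: [-1.8, -1.0, 3.3]
width: 0.0005
gripper_force: 1.7
```

>>> {"method": "arm_command", "body": {
  "plan": [
    [0,0,0.002,0],
    [0,0,0.001,0],
    [0,0,0,0]
  ]
}}

```text
t: 6.3
tcp_pos: [0.5105, 0.042, 0.0877]
tcp_rot: [3.141, 0.0, 0.056]
force: [-3.8, -1.2, 7.2]
width: 0.0006
gripper_force: 3.4
```

>>> {"method": "arm_command", "body": {
  "plan": [
    [0,0,0.002,0],
    [0,0,0.001,0],
    [0,0,0,0]
  ]
}}

```text
t: 6.55
tcp_pos: [0.5105, 0.0418, 0.0851]
tcp_rot: [3.141, 0.0, 0.056]
force: [-4.6, -1.1, 11.1]
width: 0.0004
gripper_force: 5.6
```

Force is rising at the catch.

>>> {"method": "arm_command", "body": {
  "plan": [
    [0,0,0.002,0],
    [0,0,0,0],
    [0,0,0,0]
  ]
}}

```text
t: 6.8
tcp_pos: [0.5104, 0.0418, 0.083]
tcp_rot: [3.141, 0.0, 0.056]
force: [-3.9, -0.4, 9.9]
width: 0.0007
gripper_force: 4.6
```

>>> {"method": "arm_command", "body": {
  "plan": [
    [0,0,0.001,0],
    [0,0,0,0],
    [0,0,0,0]
  ]
}}

```text
t: 7.05
tcp_pos: [0.5104, 0.0418, 0.082]
tcp_rot: [3.141, 0.0, 0.056]
force: [-5.5, -1.1, 8.6]
width: 0.0003
gripper_force: 4.3
```

>>> {"method": "arm_command", "body": {
  "plan": [
    [0,0,0.002,0],
    [0,0,0,0],
    [0,0,0,0]
  ]
}}

```text
t: 7.3
tcp_pos: [0.5104, 0.0419, 0.0797]
tcp_rot: [3.141, 0.0, 0.056]
force: [-3.9, -0.4, 4.4]
width: 0.0004
gripper_force: 2.4
```

>>> {"method": "arm_command", "body": {
  "plan": [
    [0,0,0.001,0],
    [0,0,0,0],
    [0,0,0,0]
  ]
}}

```text
t: 7.55
tcp_pos: [0.5104, 0.0418, 0.0787]
tcp_rot: [3.141, 0.0, 0.056]
force: [-3.9, -1.0, 4.6]
width: 0.0001
gripper_force: 2.4
```

>>> {"method": "arm_command", "body": {
  "plan": [
    [0,0,0.002,0],
    [0,0,0,0],
    [0,0,0,0]
  ]
}}

```text
t: 7.8
tcp_pos: [0.5107, 0.042, 0.0766]
tcp_rot: [3.142, -0.0, 0.056]
force: [-1.2, -0.2, 1.5]
width: 0.0007
gripper_force: 0.8
```

>>> {"method": "arm_command", "body": {
  "plan": [
    [0,0,0.001,0],
    [0,0,0,0],
    [0,0,0,0]
  ]
}}

```text
t: 8.05
tcp_pos: [0.5109, 0.0421, 0.0757]
tcp_rot: [-3.141, -0.001, 0.056]
force: [-0.4, -0.5, 0.9]
width: 0.0004
gripper_force: 0.6
```

>>> {"method": "arm_command", "body": {
  "plan": [
    [0,0,0.002,0],
    [0,0,0,0],
    [0,0,0,0]
  ]
}}

```text
t: 8.3
tcp_pos: [0.5107, 0.0424, 0.0736]
tcp_rot: [-3.141, -0.0, 0.056]
force: [0.6, -0.6, 0.3]
width: 0.0006
gripper_force: 0.0
```

>>> {"method": "arm_command", "body": {
  "plan": [
    [0,0,0.001,0],
    [0,0,0,0],
    [0,0,0,0]
  ]
}}

```text
t: 8.55
tcp_pos: [0.5105, 0.0422, 0.0726]
tcp_rot: [-3.141, 0.0, 0.056]
force: [-0.5, -0.1, 0.8]
width: -0.0001
gripper_force: 0.0
```

The force has dropped to zero, so the lever snapped past the catch. I'll back off and check.

>>> {"method": "arm_command", "body": {
  "plan": [
    [0,0,-0.005,0],
    [0,0,-0.01,0],
    [0,0,-0.02,0],
    [0,0,-0.03,0],
    [0,0,-0.04,0],
    [0,0,-0.02,0],
    [0,0,0,0]
  ],
  "jaw": 0
}}

```text
t: 9.13
tcp_pos: [0.5137, 0.0427, 0.2033]
tcp_rot: [-3.141, -0.009, 0.056]
force: [-0.2, 0.3, -0.8]
width: 0.0448
gripper_force: 0.0
```

```bash
python3 - <<'E'
from h import *
import cv2
T=[.59894,-.03093,.05563]
im=[]
for n in ['scene','side']:
    c=capture(n); cv2.imwrite(f'pics/{n}2.png',c['image'][...,::-1])
    for q in ['lever_pad','keeper_tip','keeper_post','spindle_top','tape','tray']:
        print(n,q,[(np.round(d['xyz'],3).tolist(),round(d['score'],2)) for d in tip_of(q,c)[:3]])
    im.append(c['image'][...,::-1])
im=np.vstack([cv2.resize(im[0][150:320,220:420],None,fx=1.75,fy=1.75),cv2.resize(im[1][130:280,240:440],None,fx=1.75,fy=1.75)])
cv2.imwrite('pics/crop2.png',im)
to([*W(L['sp'],T),.2],T[2])
E
```

```text
scene lever_pad [([0.679, 0.052, 0.099], 0.71), ([0.52, 0.04, 0.067], 0.7)]
scene keeper_tip [([0.661, -0.192, 0.09], 0.79)]
scene keeper_post [([0.65, -0.099, 0.095], 0.59), ([0.685, 0.049, 0.082], 0.22)]
scene spindle_top [([0.582, -0.107, 0.081], 0.93), ([0.682, 0.048, 0.082], 0.62)]
scene tape [([0.62, -0.224, 0.002], 0.84), ([0.43, -0.075, 0.006], 0.78), ([0.584, -0.104, 0.031], 0.61)]
scene tray [([0.42, -0.324, 0.0], 0.84)]
side lever_pad [([0.517, 0.042, 0.072], 0.89), ([0.425, -0.322, 0.004], 0.62)]
side keeper_tip []
side keeper_post [([0.649, -0.102, 0.093], 0.71), ([0.518, 0.044, 0.071], 0.36)]
side spindle_top [([0.581, -0.106, 0.078], 0.59)]
side tape [([0.431, -0.075, -0.004], 0.81), ([0.586, -0.109, 0.029], 0.76), ([0.618, -0.222, 0.001], 0.39)]
side tray [([0.425, -0.322, 0.003], 0.69)]
t 9.8333 tcp [0.5104 0.0422 0.1975] [-3.142  0.     0.056] shift [ 0.0643  0.1529 -0.0025] turn 0.0
```

View pics/crop2.png

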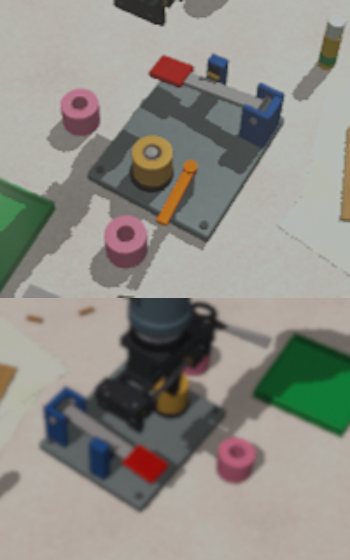

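The scene crop shows the lever pad down, at crop (172,70), with its measured z about 0.07. The keeper bar has swung off and points away from the roll at crop (178,195). The roll at crop (152,160) is free on its spindle. I'm moving above it.

```bash
python3 -c "
import rig;print([n for n in dir(rig) if 'hold' in n.lower()],getattr(rig,'hold_point_z',None))"
```

```text
['hold_point_z'] -0.0187
```

>>> {"method": "arm_command", "body": {
  "plan": [
    [0.0128,0.0306,0,0],
    [0.0128,0.0306,0,0],
    [0.0128,0.0306,0,0],
    [0.0128,0.0306,0,0],
    [0.0128,0.0306,0,0],
    [0,0,0,0],
    [0,0,0,0]
  ],
  "jaw": 0
}}

```text
t: 10.42
tcp_pos: [0.5831, -0.1093, 0.1973]
tcp_rot: [3.141, 0.0, 0.052]
force: [-0.8, 0.9, -0.2]
width: 0.0882
gripper_force: 0.0
```

```bash
python3 - <<'E'
from h import *
import cv2
from scipy.spatial.transform import Rotation as R
o=get_obs();c=capture('wrist')
to([.583,-.1065,.042],.0556)
for q in ['spindle_top','tape']: print(q,[(np.round(d['xyz'],4).tolist(),round(d['score'],2)) for d in tip_of(q,c)[:3]])
# steel/brown top ring: depth points of the roll's top face
K,z=c['K'],c['z_map'];v,u=np.mgrid[:400,:640]
dx,dy=u-K[0,2],v-K[1,2];r=np.hypot(dx,dy)+1e-9;th=r/K[0,0]
s=np.tan(np.minimum(th,1.4))/r;P=np.stack([dx*s*z,dy*s*z,z],-1)
M=c['mount'];P=P@M[:3,:3].T+M[:3,3]
P=P@R.from_euler('xyz',o['tcp_rot']).as_matrix().T+o['tcp_pos']
h=cv2.cvtColor(c['image'],cv2.COLOR_RGB2HSV)
m=(z>0)&(np.abs(P[...,2]-.078)<.006)&(np.hypot(P[...,0]-.583,P[...,1]+.107)<.045)
m2=m&(h[...,1]>60)
q=P[m2];print(m.sum(),m2.sum(),q.min(0),q.max(0),q.mean(0))
(x,y),rad=cv2.minEnclosingCircle(q[:,:2].astype(np.float32));print('circle',x,y,rad)
cv2.imwrite('pics/wrist1.png',c['image'][...,::-1])
E
```

```text
t 10.4667 tcp [ 0.5827 -0.1071  0.1974] [-3.141e+00  1.000e-03  5.500e-02] shift [ 0.0004 -0.0005  0.1554] turn -0.001
spindle_top [([0.5849, -0.1085, 0.0806], 0.78)]
tape [([0.4284, -0.0733, 0.0026], 0.73), ([0.6237, -0.2203, 0.0038], 0.7), ([0.5842, -0.1018, 0.03], 0.57)]
3223 2825 [ 0.55747409 -0.13600908  0.07212843] [ 0.61561257 -0.07682185  0.08112252] [ 0.5873918  -0.10631417  0.078409  ]
circle 0.5866671204566956 -0.10646899789571762 0.030298825353384018
```

>>> {"method": "arm_command", "body": {
  "plan": [
    [0.002,0,0.03,0],
    [0,0,0.03,0],
    [0,0,0.03,0],
    [0,0,0.025,0],
    [0,0,0.02,0],
    [0,0,0.012,0],
    [0,0,0.008,0],
    [0,0,0,0]
  ]
}}

```text
t: 11.23
tcp_pos: [0.5842, -0.1059, 0.0417]
tcp_rot: [-3.141, 0.002, 0.057]
force: [0.2, -0.6, 0.5]
width: 0.0883
gripper_force: 0.0
```

>>> {"method": "arm_command", "body": {
  "plan": [
    [0,0,0,0],
    [0,0,0,0],
    [0,0,0,0],
    [0,0,0,0],
    [0,0,0,0]
  ],
  "jaw": 1
}}

```text
t: 11.65
tcp_pos: [0.5856, -0.1069, 0.0436]
tcp_rot: [3.141, -0.001, 0.056]
force: [-0.2, 1.4, 4.3]
width: 0.059
gripper_force: 30.0
```

Gripped at 59 mm. Lifting slowly at first.

>>> {"method": "arm_command", "body": {
  "plan": [
    [0,0,-0.005,0],
    [0,0,-0.01,0],
    [0,0,-0.015,0],
    [0,0,-0.02,0],
    [0,0,-0.02,0],
    [0,0,-0.02,0],
    [0,0,-0.02,0],
    [0,0,-0.01,0]
  ]
}}

```text
t: 12.32
tcp_pos: [0.5861, -0.1072, 0.1659]
tcp_rot: [3.141, -0.004, 0.056]
force: [-0.1, -0.2, -0.7]
width: 0.0591
gripper_force: 30.0
```

```bash
python3 - <<'E'
from h import *
import cv2
print(get_obs()['width'],get_obs()['gripper_force'])
c=capture('side'); 
for q in ['lever_pad','tray','tape']: print(q,[(np.round(d['xyz'],4).tolist(),round(d['score'],2)) for d in tip_of(q,c)[:3]])
cv2.imwrite('pics/side3.png',c['image'][...,::-1])
to([.422,-.322,.165],.0556)
E
```

```text
0.05906386133028677 29.99973225669237
lever_pad [([0.5164, 0.0444, 0.0719], 0.64)]
tray [([0.4259, -0.3234, 0.0014], 0.6)]
tape [([0.4291, -0.0747, -0.0014], 0.91), ([0.6178, -0.2209, 0.0009], 0.86), ([0.588, -0.1119, 0.1513], 0.49)]
t 12.5167 tcp [ 0.5845 -0.107   0.1622] [3.142e+00 1.000e-03 5.600e-02] shift [-0.1742  0.2056 -0.0026] turn 0.0
```

View pics/side3.png

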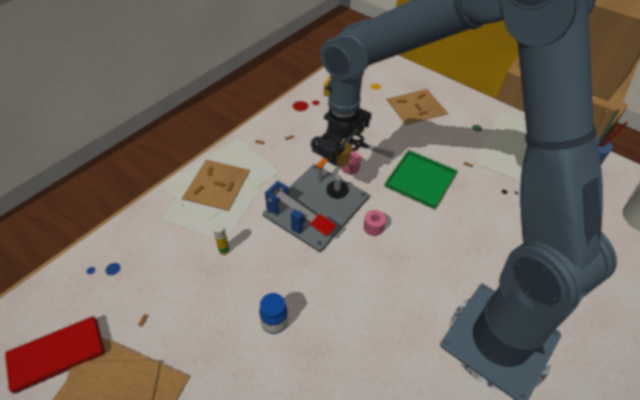

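The side view shows the roll held above the bare spindle at (340,155), with the lever still down at (320,225). I'm carrying the roll to the tray at (421,179).

>>> {"method": "arm_command", "body": {
  "plan": [
    [-0.0218,0.0257,0,0],
    [-0.0218,0.0257,0,0],
    [-0.0218,0.0257,0,0],
    [-0.0218,0.0257,0,0],
    [-0.0218,0.0257,0,0],
    [-0.0218,0.0257,0,0],
    [-0.0218,0.0257,0,0],
    [-0.0218,0.0257,0,0]
  ]
}}

```text
t: 13.18
tcp_pos: [0.4202, -0.3225, 0.1613]
tcp_rot: [-3.14, 0.002, 0.056]
force: [1.3, -0.8, 0.1]
width: 0.0587
gripper_force: 30.0
```

>>> {"method": "arm_command", "body": {
  "plan": [
    [0,0,0.02,0],
    [0,0,0.03,0],
    [0,0,0.03,0],
    [0,0,0.02,0],
    [0,0,0.015,0],
    [0,0,0.01,0],
    [0,0,0.008,0],
    [0,0,0,0]
  ]
}}

```text
t: 13.85
tcp_pos: [0.4212, -0.3212, 0.028]
tcp_rot: [-3.14, 0.002, 0.056]
force: [0.5, -0.0, -0.1]
width: 0.0587
gripper_force: 30.0
```

>>> {"method": "arm_command", "body": {
  "plan": [
    [0,0,0.003,0],
    [0,0,0.003,0],
    [0,0,0,0]
  ]
}}

```text
t: 14.1
tcp_pos: [0.4225, -0.3221, 0.0239]
tcp_rot: [3.141, -0.0, 0.056]
force: [0.7, -0.2, -0.5]
width: 0.0587
gripper_force: 30.0
```

>>> {"method": "arm_command", "body": {
  "plan": [
    [0,0,0.002,0],
    [0,0,0.002,0],
    [0,0,0.001,0],
    [0,0,0,0]
  ]
}}

```text
t: 14.43
tcp_pos: [0.4223, -0.322, 0.0187]
tcp_rot: [3.142, -0.0, 0.056]
force: [0.1, 1.1, -1.1]
width: 0.0588
gripper_force: 30.0
```

>>> {"method": "arm_command", "body": {
  "plan": [
    [0,0,0.001,0],
    [0,0,0,0]
  ]
}}

```text
t: 14.6
tcp_pos: [0.4223, -0.3221, 0.0185]
tcp_rot: [3.141, 0.0, 0.056]
force: [-3.0, 2.3, 10.5]
width: 0.0585
gripper_force: 30.0
```

Contact with the floor (10 N). Release, then retreat.

>>> {"method": "arm_command", "body": {
  "plan": [
    [0,0,0,0],
    [0,0,0,0],
    [0,0,0,0],
    [0,0,0,0],
    [0,0,0,0]
  ],
  "jaw": 0
}}

```text
t: 15.02
tcp_pos: [0.4223, -0.322, 0.0176]
tcp_rot: [-3.142, 0.0, 0.056]
force: [-0.7, -1.0, 0.2]
width: 0.0873
gripper_force: 0.0
```

>>> {"method": "arm_command", "body": {
  "plan": [
    [0,0,-0.01,0],
    [0,0,-0.02,0],
    [0,0,-0.03,0],
    [0,0,-0.035,0],
    [0,0,-0.035,0],
    [0,0,-0.035,0],
    [0,0,0,0],
    [0,0,0,0]
  ]
}}

```text
t: 15.68
tcp_pos: [0.4234, -0.3228, 0.1852]
tcp_rot: [3.138, -0.004, 0.056]
force: [0.2, -0.2, -1.1]
width: 0.088
gripper_force: 0.0
```

```bash
python3 - <<'E'
from h import *
import cv2
print(get_obs()['width'],get_obs()['t'])
im=[]
for n in ['side','wrist']:
    c=capture(n); im.append(c['image'][...,::-1])
    for q in ['lever_pad','tray','tape']: print(n,q,[(np.round(d['xyz'],4).tolist(),round(d['score'],2)) for d in tip_of(q,c)[:3]])
cv2.imwrite('pics/end.png',np.hstack([cv2.resize(im[0][100:260,240:480],None,fx=1.6,fy=1.6),cv2.resize(im[1],(410,256))]))
E
```

```text
0.0880241055564887 15.6833
side lever_pad [([0.5173, 0.0417, 0.0697], 0.97)]
side tray [([0.4238, -0.3222, 0.0037], 0.98), ([0.6745, 0.0515, 0.0977], 0.46)]
side tape [([0.4232, -0.3237, 0.0057], 0.9), ([0.4282, -0.0757, -0.0021], 0.81), ([0.6186, -0.2191, -0.0009], 0.78)]
wrist lever_pad [([0.5164, 0.0485, 0.0705], 0.71)]
wrist tray [([0.4237, -0.3239, 0.0027], 0.83)]
wrist tape [([0.427, -0.075, 0.0027], 0.83), ([0.4211, -0.3216, 0.0034], 0.64)]
```

View pics/end.png

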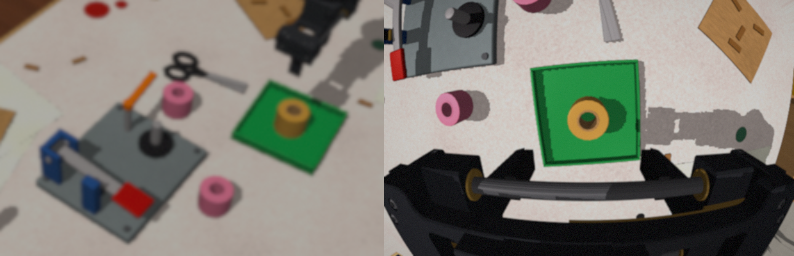

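The roll lies flat in the middle of the tray, at (292,118) on the left and (588,120) on the right. The lever is still down at (133,200), and the fingers are clear.

```bash
python3 -c "
from rig import *
print(finish_job())"
```

```text
the job is handed in; nothing more can be done
None
```

The job is handed in: the lever latched at the felt click, the roll is flat and released in the middle of the green tray, and I never went near the jar, glue stick or scissors; no verdict came back.

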